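Demould a wax bar and pack it in its snap case

TASK

Press the lever of the mould down to knock the set wax bar up, lift the bar out of the mould and lay it flat in the tray of the open case, right way up. When it lies there released, close the case's lid and press it down until its catch snaps and holds it fully shut. Never push hard on the mould or the case, and leave the beaker, bottle and tin where they stand.

Things in the scene. Friction and masses are not known exactly. Their poses are not given: they have to be found in the camera images.
- mould: Open aluminium mould fixed to the table, 108 x 63 mm, 44 mm high, on a dark base plate 138 x 93 x 8 mm. Origin: under the centre of the cavity, on the table. x runs along the cavity, away from the lever; z up. Cavity 88 x 43 mm, 18 mm deep: floor at z = 26, rim at z = 44 mm. The lever sticks out at the -x end.
- lever (a joint): Ejector lever of the mould (rad): 0 at rest with its pad up, 0.6 pad fully down at a solid stop. A rocker pivoting along y at x = -49, z = 20 mm of the mould. Stiff: about 6 N on the pad moves it; it stays where it is left. Its inner end lifts the bar's -x end through a slot in the cavity floor: fully down, the bar is tilted by about 0.25 rad, that end about 20 mm above the rim.
- lever_pad (a point): Top centre of the lever's steel pad, 24 mm along x by 34 mm across, 57 mm from the pivot. Moves with the lever; its height sinks from about 42 mm to about 11 mm.
- bar: Loose snap bar of ivory wax, 84 x 40 x 18 mm (x, y, z), 40 to 85 g, plain block with scored lines on top. Origin: centre of its underside; x along its length, z up. It starts down in the cavity, top flush with the rim, x along the mould's x: too deep to be gripped until the lever has raised its -x end. Held by one end it may sag in the grip by some 0.1 to 0.3 rad.
- case: Grey plastic case fixed in a plywood cradle 160 x 90 x 8 mm. Origin: under the centre, on the table. x along the case, towards its lid hinge; z up. Tray: inner floor 94 x 50 mm at z = 12 mm, walls 3 mm thick with rim at z = 18 mm. The bar fits along x, either end first.
- case_in (a point): Centre of the tray's inner floor.
- lid (a joint): Lid of the case (rad): 0 shut, about 1.57 upright, 1.85 leaning back at its stop. It starts open. The hinge is stiff: the lid stays where it is left. In closing, a catch at the free end resists from about 0.08 rad; some 5 to 10 N on the free end snaps it past, then it stays at 0. Left at 0.04 rad or more it is not caught.
- lid_hinge (a point): Hinge axis of the lid (along the case's y), at x = 50, z = 18 mm of the case. The lid is 102 mm long and 56 mm wide, with side walls 14.5 mm deep; its outer face lies 17.5 mm from the hinge plane: shut, its top is at z = 35.5 mm.
- lid_edge (a point): Middle of the lid's free edge, on its outer face; moves with the lid.
- beaker: Bystander: small glass beaker, 68 mm wide, 75 mm high. Origin under its centre.
- dropper: Bystander: amber dropper bottle, 40 mm wide, 105 mm high. Origin under its centre.
- tin: Bystander: round steel tin, 60 mm wide, 35 mm high. Origin under its centre.
Mind the look-alikes: they are no part of the job. What is shaped like the mould but orange or turquoise is not meant. Of the things that look like the bar, the larger one is meant.

How it is judged:
On the way, in this order (a step that is already met when the one before it is completed fails the run):
1. the bar is lifted clear of the mould (height (world z) of bar above 0.06 m and contact force between bar and mould below 0.05 N), for 0.2 s.
2. the bar lies flat in the tray, released, with the lid still open (horizontal distance between bar and case_in below 0.012 m and z of bar in the frame of case below 0.015 m and angle between the x axis of bar and the x axis of case, either way round below 0.2 rad and angle between bar's own z axis and vertical below 0.08 rad and contact force between bar and the fingers below 0.05 N and value of joint lid above 0.5 rad), for 0.2 s.
At the end, for the whole second after the job is handed in: The lid is shut and held by its catch (under 0.02 rad), and the bar lies at rest, right way up and flat (within 0.08 rad) on the floor of the tray (underside within 3 mm of it), along the case within 0.2 rad and within 12 mm of its middle (value of joint lid below 0.02 rad and horizontal distance between bar and case_in below 0.012 m and z of bar in the frame of case below 0.015 m and angle between the x axis of bar and the x axis of case, either way round below 0.2 rad and angle between bar's own z axis and vertical below 0.08 rad and linear speed of bar below 0.02 m/s); the robot touches nothing.
It fails at once if the robot pushes on the mould or its lever with more than 35 N (contact force between the arm and mould above 35 N).
It fails at once if the robot pushes on the case or its lid with more than 35 N (contact force between the arm and case above 35 N).
It fails at once if the beaker, bottle or tin is moved more than 25 mm or tipped over (distance of any of beaker, dropper, tin from where it was at the start of the episode above 0.025 m or angle between any of beaker, dropper's own z axis and vertical above 0.5 rad).
It also fails if it takes over 72 s, if anything falls off the work surface, if the arm or the gripper's body presses on something with over 40 N, if the wrist force passes 120 N, or if a joint passes its speed limit or range.

ROBOT

A 7-joint arm with a two-finger parallel gripper is mounted at the origin on the work surface. World frame = base frame: x ahead of the robot, y to its left, z up, the work surface at z = 0. Lengths are in m, angles in rad, forces in N, time in s.
With the tool pointing down it reaches from about 0.425 to 0.875 m from the base axis. Payload 4.7 kg.
Tool frame: the origin (TCP) lies midway between the tips of the shut fingers; the grasp point (between the pads) lies 19 mm behind it; z points along the fingers, y is the line along which they close (so a half turn about z gives the same grasp; the last joint's range is limited). The gripper opens to 87 mm and grips with 3 to 60 N. Pads are 19 mm wide; open, the fingers measure 117 mm over their backs; the gripper's body (75 mm by 190 mm) begins 51 mm behind the grasp point.
Start: joints at [1.158, 0.321, -0.07, 1.45, 0.023, 1.371, -0.057], TCP at [0.269, -0.592, 0.223] pointing down, gripper open.
Joint ranges: [-2.86, 2.86], [-0.3, 2.09], [-1.38, 1.24], [0.06, 2.45], [-1.56, 4.7], [0.09, 2.05], [-2.69, 2.69]. Speed limits (rad/s): [2.57, 2.57, 3.14, 3.14, 3.14, 3.14, 3.14].

INTERFACE

Orientations are given as a rotation vector (axis times angle).
In Python, from bench import ctrl gives the robot as it stands. The module is installed in compiled form; this text tells all that it offers.
- The arm moves only by the tool carry_out, never from a script. Its argument "steps" is a list of rows, each a list of 7 numbers: the turn, a rotation vector about the world's x, y, z in degrees, then the shift along the world's x, y, z in cm, then the opening, from 0 (shut) to 1 (fully open). A call has 1 to 12 rows; each row is the pose to reach, as a shift and turn from the pose commanded when the call began; what a row does not reach only later rows make up. A row lasts 1/10 s, in which the tool goes at most 50 mm and 8.59 degrees, less where a joint would pass 70% of its speed; a pose out of reach is approached as far as the arm can. A call with a gripper value outside its range is refused whole. The fingers move at their own pace and stop on an object; "squeeze" is the grip in N (left out, the last holds). Time passes only in rows, so rows that repeat a pose let the fingers close. It gives the time, the measured TCP pose, the force, the opening and the grip force at its end, in the units of the state.
- ctrl.get_state(): the state, without advancing time (a new reading comes with each control period).
- ctrl.get_image(name): name is "scene" or "top" or "wrist"; returns a dict with "pixels" (384x512x3 uint8, red, green, blue), "camera_matrix" (3x3 intrinsics, pixels), "cam_to_world" (4x4, takes a point from camera to world coordinates); the wrist camera has in their place "T_tool_cam" (4x4, takes a point from camera to tool coordinates, whose origin is the TCP and whose axes are the flange's). Camera axes: x right, y down, z forward; pixel columns grow to the right and rows downward; lengths in m; the calibration is good to about 2 mm. A picture is of the moment at which its call begins: read the wrist's pose just before it. There is no depth.
- ctrl.close_job(): hands the job in; it is judged then, once.
The state is a dict: "time": time; "joint_positions": joint angles; "qd": joint speeds; "joint_torque": joint torques, N m; "position": TCP position; "tool_rot": TCP orientation; "ft_force": force on the tool from outside, world axes, zero at the start; "torque": the same for the moment, N m; "grip_width": opening from 0.0 (shut) to 1.0 (fully open); "grip_force": force on a finger pad.
Only numpy, scipy, OpenCV 4.12 (cv2) and the standard library are available. Lean on these libraries where they do the work, as an engineer would, in place of code of your own. Each camera call takes 0.05 s, during which the arm holds its last target. There are 200 camera calls.

## Working session

There is one attempt and no reset: what is moved stays moved. The work goes in short steps, Python scripts to look and compute and a tool call to move; the robot and the scene stay as the last step left them, time stands still between calls to the robot, and variables do not carry over. Pictures are saved under pics/ and viewed, at most 10 in all, crops included, and the job is handed in when it is done.

Besides the shell and the picture viewer there is one more tool, called after ">>>" as a command line: name --pt "numbers of a row" for each row, then --argument value for the rest. carry_out: Moves the arm, as the interface text tells. Its arguments: {"type":"object","properties":{"steps":{"type":"array","items":{"type":"array","items":{"type":"number"}}},"squeeze":{"type":"number"}},"required":["steps"]}

```bash
mkdir -p pics
cat > h.py <<'E'
import numpy as np, cv2
from bench import ctrl
from scipy.spatial.transform import Rotation as R
def grab(n):
    s=ctrl.get_state(); d=ctrl.get_image(n)
    if n=="wrist":
        T=np.eye(4);T[:3,:3]=R.from_rotvec(s["tool_rot"]).as_matrix();T[:3,3]=s["position"]
        d["cam_to_world"]=T@np.array(d["T_tool_cam"])
    return d
def save(d,f,crop=None,k=1):
    im=d["pixels"][:,:,::-1]
    if crop: a,b,c,e=crop; im=im[b:e,a:c]
    cv2.imwrite("pics/"+f,cv2.resize(im,None,fx=k,fy=k,interpolation=cv2.INTER_CUBIC))
def ray(d,uv,z):
    K=np.array(d["camera_matrix"]);T=np.array(d["cam_to_world"])
    v=T[:3,:3]@np.linalg.inv(K)@np.array([uv[0],uv[1],1.]);o=T[:3,3]
    return o+v*(z-o[2])/v[2]
def proj(d,p):
    K=np.array(d["camera_matrix"]);T=np.linalg.inv(np.array(d["cam_to_world"]))
    c=K@(T[:3,:3]@np.array(p)+T[:3,3]); return c[:2]/c[2]
E
python3 - <<'E'
from h import *
a=grab("top");b=grab("scene")
im=np.vstack([a["pixels"],b["pixels"]])
save(a,"top1.png",k=1.5);save(b,"scene1.png",k=1.5)
s=ctrl.get_state();print(s["time"],s["position"],s["tool_rot"],s["ft_force"])
print(np.round(a["cam_to_world"],3),a["camera_matrix"])
E
```

```text
0.1 [ 0.26882701 -0.591262    0.22156243] [-3.06872976e+00 -6.65044275e-01  7.46313673e-04] [-0.44866631 -0.18433446 -0.58422274]
[[ 0.02  -0.999  0.044  0.466]
 [-1.    -0.021 -0.016 -0.117]
 [ 0.016 -0.044 -0.999  1.034]
 [ 0.     0.     0.     1.   ]] [[372.39973434   0.         253.69683387]
 [  0.         372.39973434 188.84842347]
 [  0.           0.           1.        ]]
```

View pics/top1.png

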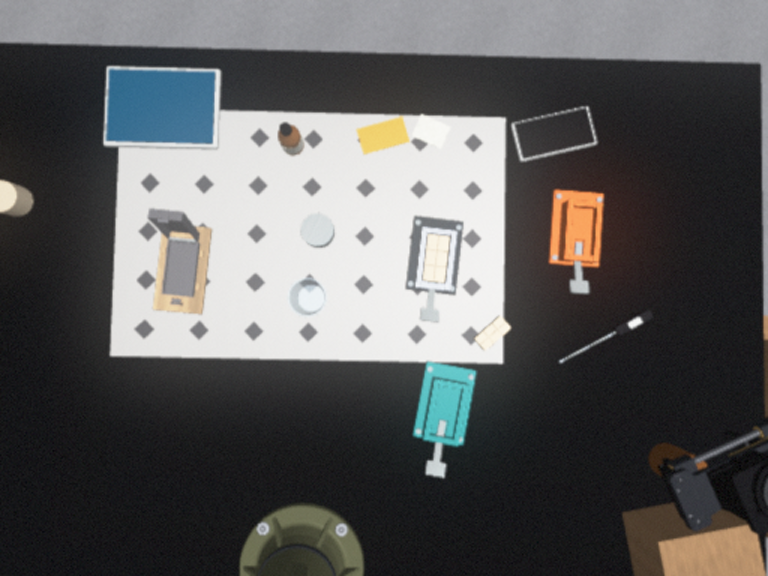

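View pics/scene1.png

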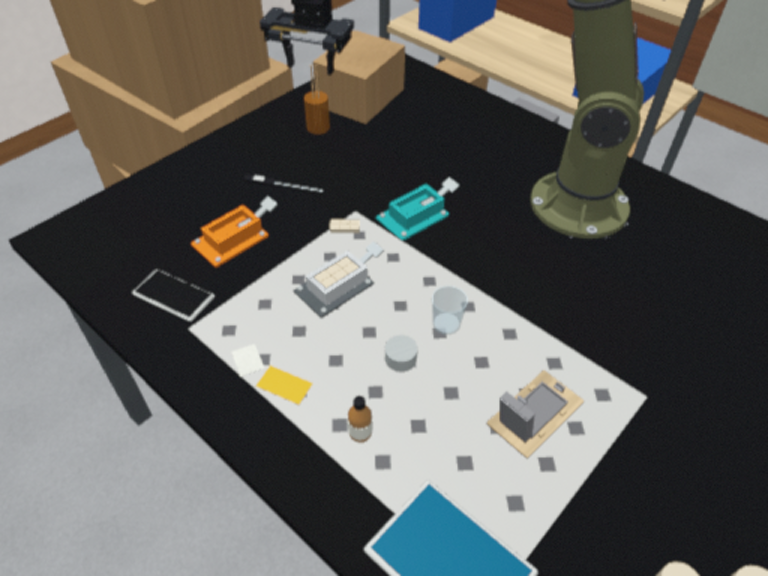

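The top view (1.5x) shows three mould shapes: orange at (577,228), turquoise at (445,403), and a silver/grey one on a dark plate at (435,258). The grey one matches the aluminium mould. There are two ivory bars: the large one in the grey mould at (435,258) and a small one at (492,333), so the larger one is meant. The case is at (182,268) with its lid hinge at the far end.

```bash
cat > m.py <<'E'
from h import *
def rect(d,mask,near,z,name,minA=30):
    n,l,st,c=cv2.connectedComponentsWithStats(mask.astype(np.uint8))
    ok=[i for i in range(1,n) if st[i,4]>minA]
    i=min(ok,key=lambda i:np.hypot(*(c[i]-near)))
    cs,_=cv2.findContours((l==i).astype(np.uint8),cv2.RETR_EXTERNAL,cv2.CHAIN_APPROX_NONE)
    pts=np.array([ray(d,p,z)[:2] for p in cs[0][:,0]],np.float32)
    r=cv2.minAreaRect(pts*1000)
    print(name,st[i],"rect mm",np.round(r[0],1),np.round(r[1],1),round(r[2],1)); return r
E
python3 - <<'E'
from m import *
d=grab("top");p=d["pixels"];hsv=cv2.cvtColor(p,cv2.COLOR_RGB2HSV)
H,S,V=[hsv[:,:,i].astype(int) for i in range(3)]
iv=(H>10)&(H<32)&(S>18)&(S<90)&(V>150)
rect(d,iv,(290,172),.044,"bar");rect(d,iv,(328,222),.018,"small")
wood=(H>8)&(H<25)&(S>75)&(V>110)
rect(d,wood,(122,178),.008,"wood")
g=cv2.cvtColor(p,cv2.COLOR_RGB2GRAY)
rect(d,(g<90)&(S<90),(276,180),.008,"baseplate")
rect(d,(g<125)&(g>70)&(S<60),(121,178),.012,"tray")
print(hsv[172,290],hsv[178,121],hsv[192,119])
a=p[100:260,80:345][:,:,::-1]
cv2.imwrite("pics/top2.png",cv2.resize(a,None,fx=3,fy=3,interpolation=cv2.INTER_CUBIC))
E
```

```text
bar [282 156  18  32 407] rect mm [ 556.7 -229.5] [40.5 84. ] 84.5
small [316 211  25  22 243] rect mm [ 425.4 -337. ] [31.5 65.6] 42.0
wood [186  84  14  14 103] rect mm [778.3  40.5] [32.  35.7] 38.8
baseplate [     0     29    512    355 117121] rect mm [ 468.9 -136.4] [ 964.3 1423.7] 0.7
tray [ 93 182   9   9  50] rect mm [508.9 294.6] [17.5 19.2] 46.9
[ 20  28 243] [135   7 150] [132   8 150]
```

View pics/top2.png

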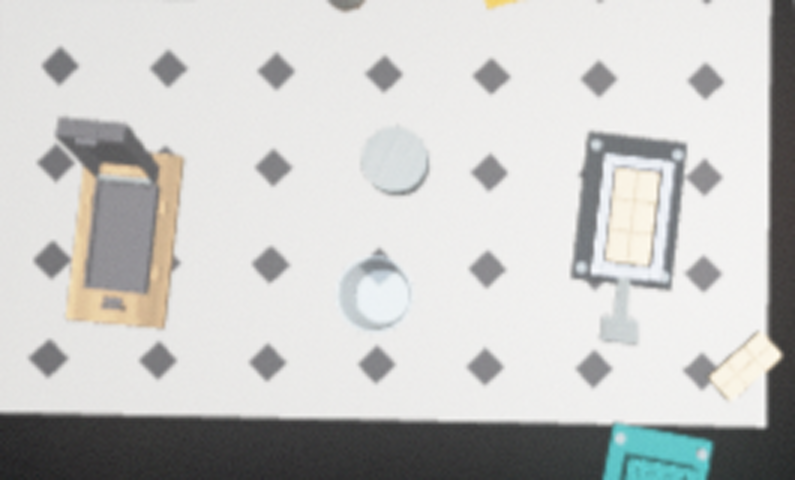

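Crop (3x): the aluminium mould with the big bar is at (630,215) and its lever pad at (620,328). The small bar look-alike (65x31 mm) is at (745,365). The case has its wood front edge from (66,320) to (165,328), and the tray floor corners are about (86,289), (145,293), (157,180) and (98,177).

Run:
```python
from h import *
d=grab("top")
f=lambda u,v,z:np.round(ray(d,(u/3+80-.33,v/3+100-.33),z)*1000,1)
for n,u,v,z in [("woodFL",66,320,8),("woodFR",165,328,8),("woodBR",183,155,8),("tFL",86,289,12),("tFR",145,293,12),("tBR",157,180,12),("tBL",98,177,12),("pad",620,328,42),("m plate",588,131,8),("",687,146,8),("",671,288,8),("",572,278,8),("beaker",375,295,20),("tin",395,160,35)]: print(n,f(u,v,z/1000))
s=ctrl.get_state();Rm=R.from_rotvec(s["tool_rot"]).as_matrix();print(np.round(Rm,3));w=ctrl.get_image("wrist");print(np.round(w["T_tool_cam"],3),w["camera_matrix"])
# mould pose from bar
c=np.array([556.7,-229.5]);a=np.radians(-5.5);ex=np.array([np.cos(a),np.sin(a)])
print("pad",c-102*ex)
```

```text
woodFL [454.4 282.1   8. ]
woodFR [448.9 192.1   8. ]
woodBR [607.9 181.    8. ]
tFL [482.9 263.5  12. ]
tFR [480.4 210.1  12. ]
tBR [583.8 202.7  12. ]
tBL [585.4 256.4  12. ]
pad [ 457.4 -220.2   42. ]
m plate [ 638.6 -191.1    8. ]
 [ 626.7 -283.1    8. ]
 [ 494.8 -270.2    8. ]
 [ 502.2 -178.8    8. ]
beaker [4.827e+02 3.000e-01 2.000e+01]
tin [603.9 -16.3  35. ]
[[ 0.91   0.414 -0.001]
 [ 0.414 -0.91   0.001]
 [-0.    -0.001 -1.   ]]
[[ 0.    -0.968 -0.252  0.069]
 [ 1.    -0.     0.001  0.001]
 [-0.001 -0.252  0.968 -0.161]
 [ 0.     0.     0.     1.   ]] [[338.89442682   0.         256.24865575]
 [  0.         338.89442682 186.71314834]
 [  0.           0.           1.        ]]
pad [ 455.16958777 -219.72373324]
```

>>> carry_out --pt "0 0 -30 19.7 37.1 -2 0" --pt "0 0 -30 19.7 37.1 -2 0" --pt "0 0 -30 19.7 37.1 -2 0" --pt "0 0 -30 19.7 37.1 -2 0" --pt "0 0 -30 19.7 37.1 -2 0" --pt "0 0 -30 19.7 37.1 -2 0" --pt "0 0 -30 19.7 37.1 -2 0" --pt "0 0 -30 19.7 37.1 -2 0" --pt "0 0 -30 19.7 37.1 -2 0" --pt "0 0 -30 19.7 37.1 -2 0" --pt "0 0 -30 19.7 37.1 -2 0" --pt "0 0 -30 19.7 37.1 -2 0"

```text
time: 1.45
position: [0.4653, -0.2224, 0.2025]
tool_rot: [3.137, -0.156, -0.001]
ft_force: [-0.3, 0.1, 0.0]
grip_width: 0.031
grip_force: 0.0
```

Run:
```python
from m import *
s=ctrl.get_state();print(s["time"],s["position"],s["ft_force"],np.round(R.from_rotvec(s["tool_rot"]).as_matrix(),3))
d=grab("wrist");p=d["pixels"];hsv=cv2.cvtColor(p,cv2.COLOR_RGB2HSV)
H,S,V=[hsv[:,:,i].astype(int) for i in range(3)]
iv=(H>10)&(H<32)&(S>18)&(S<90)&(V>150)
q=proj(d,[.5567,-.2295,.044]);print(q)
rect(d,iv,q,.044,"bar",300)
print(proj(d,[.456,-.22,.042]))
save(d,"w1.png",k=1.5)
```

```text
1.45 [ 0.46528797 -0.22237569  0.20253181] [-0.28034722  0.11767618  0.0158043 ] [[ 0.995 -0.099 -0.   ]
 [-0.099 -0.995 -0.001]
 [-0.     0.001 -1.   ]]
[253.1460581   72.55982842]
bar [ 231   21   46   98 4342] rect mm [ 557.9 -229.9] [39.8 82.4] 84.3
[253.92201281 181.5978716 ]
```

View pics/w1.png

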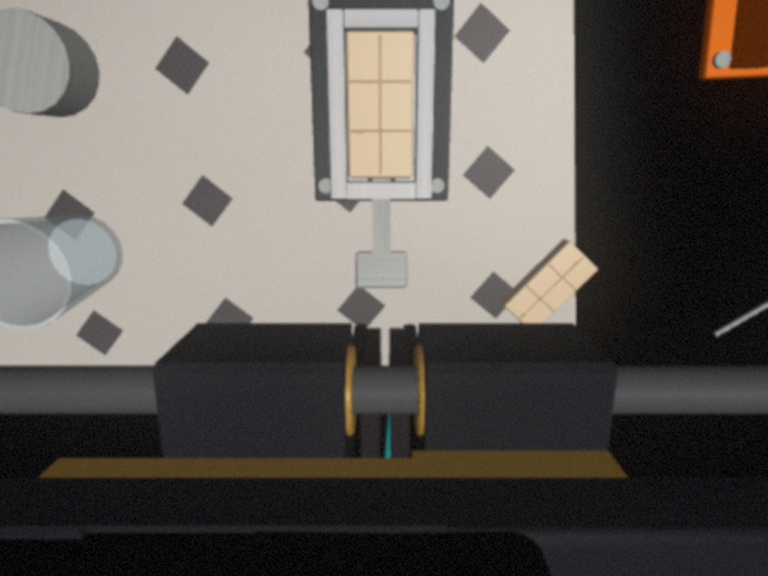

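The wrist view (1.5x) shows the grey mould with the large bar at (380,103), lever pad at (381,269) and the small bar at (552,283). The pad is where the top view predicted.

>>> carry_out --pt "0 0 0 -0.9 0.2 -5 0" --pt "0 0 0 -0.9 0.2 -10 0" --pt "0 0 0 -0.9 0.2 -14 0" --pt "0 0 0 -0.9 0.2 -15.2 0" --pt "0 0 0 -0.9 0.2 -15.6 0" --pt "0 0 0 -0.9 0.2 -16.0 0" --pt "0 0 0 -0.9 0.2 -16.4 0" --pt "0 0 0 -0.9 0.2 -16.8 0" --pt "0 0 0 -0.9 0.2 -17.2 0"

```text
time: 2.4
position: [0.4592, -0.2202, 0.0335]
tool_rot: [3.135, -0.153, 0.007]
ft_force: [-2.0, 0.6, 5.7]
grip_width: 0.007
grip_force: 2.7
```

>>> carry_out --pt "0 0 0 -0.1 0 -0.4 0" --pt "0 0 0 -0.1 0 -0.8 0" --pt "0 0 0 -0.2 0 -1.2 0" --pt "0 0 0 -0.2 0 -1.5 0" --pt "0 0 0 -0.2 0 -1.7 0" --pt "0 0 0 -0.2 0 -1.8 0" --pt "0 0 0 -0.2 0 -1.8 0"

```text
time: 3.1
position: [0.4579, -0.2201, 0.0158]
tool_rot: [3.135, -0.152, 0.009]
ft_force: [-0.7, 0.3, 5.5]
grip_width: 0.001
grip_force: 2.7
```

>>> carry_out --pt "0 0 0 0 0 -0.2 0" --pt "0 0 0 0 0 -0.4 0" --pt "0 0 0 0 0 -0.5 0" --pt "0 0 0 0 0 -0.5 0"

```text
time: 3.5
position: [0.4585, -0.2203, 0.0121]
tool_rot: [3.135, -0.152, 0.01]
ft_force: [-4.0, 2.7, 15.0]
grip_width: 0.007
grip_force: 7.7
```

At the stop (15 N). Now I'll rise and look.

>>> carry_out --pt "0 0 0 0 0 3 0" --pt "0 0 0 0 0 8 0" --pt "0 0 0 0 0 13 0.5" --pt "0 0 0 0 0 17 0.8" --pt "0 0 0 0 0 17 0.8" --pt "0 0 0 0 0 17 0.8"

```text
time: 4.1
position: [0.4568, -0.2196, 0.1806]
tool_rot: [3.135, -0.152, 0.009]
ft_force: [-0.0, -0.4, -0.4]
grip_width: 0.283
grip_force: 0.0
```

Run:
```python
from m import *
s=ctrl.get_state();print(s["time"],s["position"],s["grip_width"],np.round(R.from_rotvec(s["tool_rot"]).as_matrix(),3))
d=grab("wrist");p=d["pixels"]
for q in [(.516,-.2255,.064),(.516,-.2255,.044),(.458,-.22,.011)]: print(proj(d,q))
save(d,"w2.png",(150,0,362,220),3.5)
```

```text
4.1 [ 0.45682491 -0.21959317  0.18060916] 0.2828649994112279 [[ 0.995 -0.097  0.006]
 [-0.097 -0.995 -0.003]
 [ 0.006  0.003 -1.   ]]
[255.22228977 111.88977899]
[255.18862723 111.1539412 ]
[255.3214536  170.04861486]
```

View pics/w2.png

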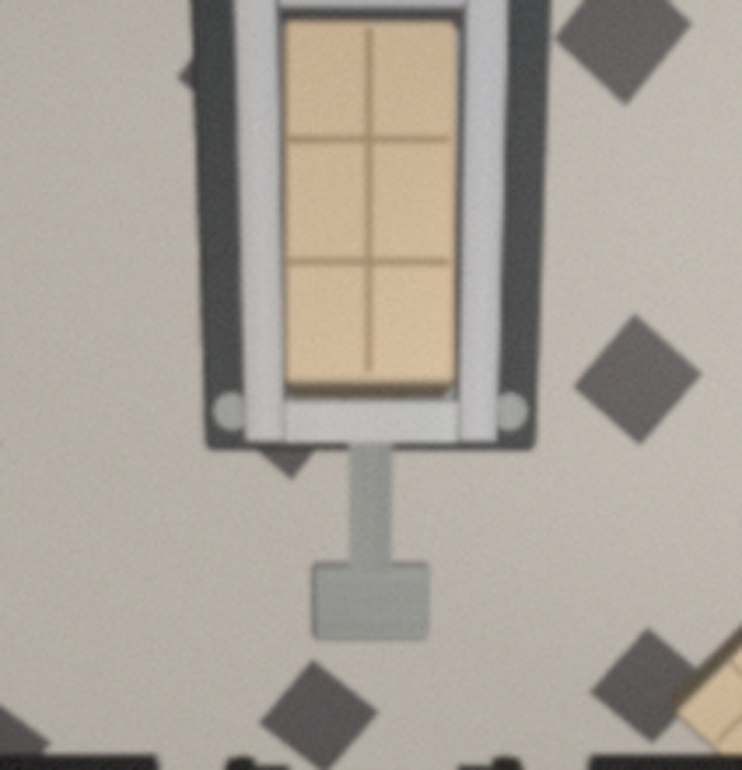

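The crop shows the bar's near end raised: its width equals the far end's while the mould narrows 7%, and a dark end face shows at (370,385). The end edge is at about x=0.518. Now tilting the tool with the bar and approaching.

>>> carry_out --pt "1.4 14.2 0 6.9 -0.7 -4 1" --pt "1.4 14.2 0 6.9 -0.7 -6 1" --pt "1.4 14.2 0 6.9 -0.7 -8 1" --pt "1.4 14.2 0 6.9 -0.7 -8 1" --pt "1.4 14.2 0 6.9 -0.7 -8 1" --pt "1.4 14.2 0 6.9 -0.7 -8 1" --pt "1.4 14.2 0 6.9 -0.7 -8 1" --pt "1.4 14.2 0 6.9 -0.7 -8 1"

```text
time: 4.95
position: [0.5245, -0.2265, 0.1006]
tool_rot: [-3.105, 0.152, 0.382]
ft_force: [0.0, -0.2, 1.0]
grip_width: 0.985
grip_force: 0.0
```

>>> carry_out --pt "0 0 0 0 0 -3 1" --pt "0 0 0 0 0 -4.5 1" --pt "0 0 0 0 0 -5 1" --pt "0 0 0 0 0 -5 1" --pt "0 0 0 0 0 -5 0.4" --pt "0 0 0 0 0 -5 0.4" --pt "0 0 0 0 0 -5 0.4" --pt "0 0 0 0 0 -5 0.4" --pt "0 0 0 0 0 -5 0.4" --pt "0 0 0 0 0 -5 0.4" --pt "0 0 0 0 0 -5 0.4" --squeeze 35

```text
time: 6.05
position: [0.5241, -0.2257, 0.0476]
tool_rot: [-3.101, 0.15, 0.388]
ft_force: [0.4, -0.7, 0.3]
grip_width: 0.461
grip_force: 7.5
```

Gripped a little low for the tray rim, so I'll regrip 3.5 mm higher.

>>> carry_out --pt "0 0 0 0 0 0 0.65" --pt "0 0 0 0 0 0 0.65" --pt "0 0 0 0.1 -0.1 0.35 0.65" --pt "0 0 0 0.1 -0.1 0.35 0.65" --pt "0 0 0 0.1 -0.1 0.35 0.0" --pt "0 0 0 0.1 -0.1 0.35 0.0" --pt "0 0 0 0.1 -0.1 0.35 0.0" --pt "0 0 0 0.1 -0.1 0.35 0.0" --pt "0 0 0 0.1 -0.1 0.35 0.0" --pt "0 0 0 0.1 -0.1 0.35 0.0" --squeeze 35

```text
time: 7.05
position: [0.525, -0.2267, 0.051]
tool_rot: [-3.101, 0.15, 0.388]
ft_force: [-0.6, -0.5, -0.4]
grip_width: 0.456
grip_force: 35.0
```

>>> carry_out --pt "0 0 0 0 0 0.5 0" --pt "0 0 0 0 0 1.0 0" --pt "0 0 0 0 0 2 0" --pt "0 0 0 0 0 3 0" --pt "0 0 0 0 0 4.5 0" --pt "0 0 0 0 0 6 0" --pt "0 0 0 0 0 8 0" --pt "0 0 0 0 0 10 0" --pt "0 0 0 0 0 12 0" --pt "0 0 0 0 0 12 0" --pt "0 0 0 0 0 12 0" --pt "0 0 0 0 0 12 0"

```text
time: 8.25
position: [0.5245, -0.2266, 0.1702]
tool_rot: [-3.101, 0.15, 0.391]
ft_force: [-0.5, -0.3, -1.2]
grip_width: 0.456
grip_force: 35.0
```

Run:
```python
from m import *
s=ctrl.get_state();print(s["time"],s["position"],s["grip_width"],s["ft_force"])
d=grab("scene")
q=proj(d,[.56,-.23,.15]);print(q)
c=[int(q[0])-70,int(q[1])-55,int(q[0])+70,int(q[1])+55]
c=[max(0,x) for x in c]
save(d,"s2.png",tuple(c),5)
```

```text
8.25 [ 0.52445301 -0.22656734  0.17018853] 0.4562472823846986 [-0.49735307 -0.32857273 -1.21241644]
[220.91074228 154.90679956]
```

View pics/s2.png

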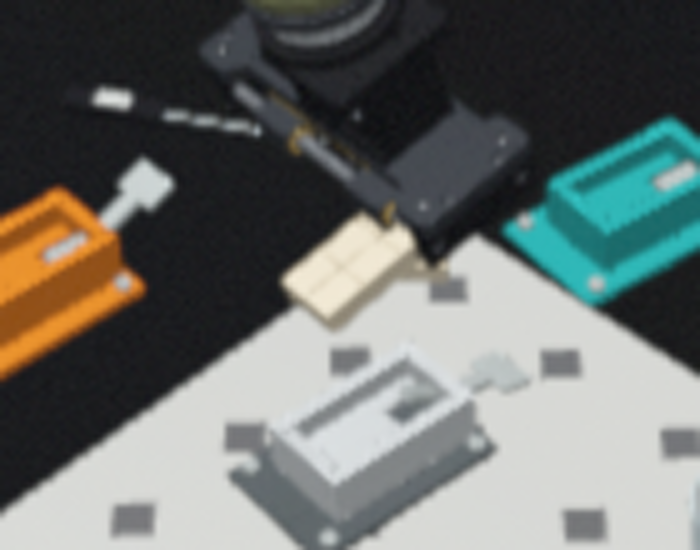

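The bar is held and out, the mould is empty. Moving above the case, levelling the tool.

>>> carry_out --pt "0 0 0 -1 4 2 0" --pt "0 0 0 -2 9 2 0" --pt "-1 -9 1 -2.4 14 2 0" --pt "-1.5 -14.2 1.6 -2.4 18.5 2 0" --pt "-1.5 -14.2 1.6 -2.4 23 2 0" --pt "-1.5 -14.2 1.6 -2.4 27.5 2 0" --pt "-1.5 -14.2 1.6 -2.4 32 2 0" --pt "-1.5 -14.2 1.6 -2.4 36.5 2 0" --pt "-1.5 -14.2 1.6 -2.4 41 2 0" --pt "-1.5 -14.2 1.6 -2.4 44 2 0" --pt "-1.5 -14.2 1.6 -2.4 46 2 0" --pt "-1.5 -14.2 1.6 -2.4 46 2 0"

```text
time: 9.5
position: [0.4993, 0.237, 0.1902]
tool_rot: [3.137, -0.099, -0.004]
ft_force: [0.2, -1.1, -0.6]
grip_width: 0.457
grip_force: 35.0
```

Run:
```python
from m import *
s=ctrl.get_state();print(s["time"],s["position"],s["tool_rot"],s["grip_width"])
d=grab("wrist");p=d["pixels"];b=grab("scene")
q=proj(b,[.54,.232,.2]);print(q)
A=cv2.resize(p[0:200,130:390],None,fx=3,fy=3,interpolation=cv2.INTER_CUBIC)
c=(int(q[0])-60,int(q[1])-45);print(c)
save(b,"s3.png",(c[0],c[1],c[0]+120,c[1]+90),6)
cv2.imwrite("pics/w3.png",A[:,:,::-1])
```

```text
9.5 [0.49930437 0.23702624 0.19022939] [ 3.13660876 -0.09931149 -0.00383644] 0.4565454045398766
[370.31877709 230.94744961]
(310, 185)
```

View pics/w3.png

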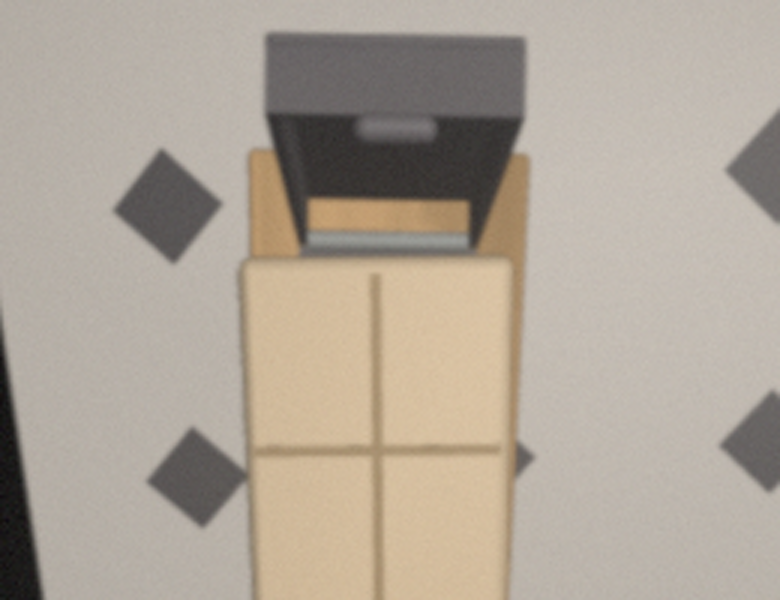

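View pics/s3.png

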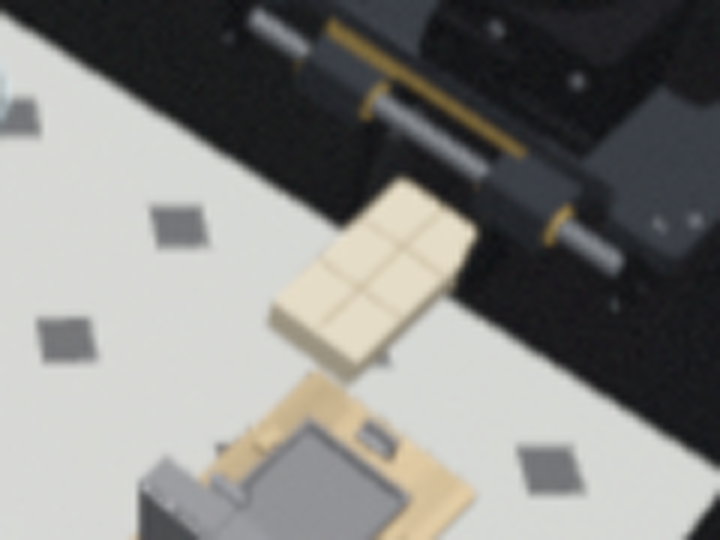

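The wrist crop (3x, offset 130,0) shows the bar's far top corners at (244,262) and (511,262), with a score crossing at (377,450). The scene crop (6x, offset 310,185) shows the same corners at (350,364) and (270,308), with the crossing at (362,288). Triangulating for sag.

Run:
```python
from m import *
a=grab("wrist");b=grab("scene")
P=lambda d:np.array(d["camera_matrix"])@np.linalg.inv(np.array(d["cam_to_world"]))[:3]
A=np.array([[244,262],[511,262],[377.5,262],[377,450]])/3-.33+[130,0]
B=np.array([[350,364],[270,308],[310,336],[362,288]])/6-.4+[310,185]
X=cv2.triangulatePoints(P(a),P(b),A.T.astype(float),B.T.astype(float));X=(X[:3]/X[3]).T*1000
print(np.round(X,1)); print([np.round(np.hypot(*(proj(a,x/1000)-u)),1) for x,u in zip(X,A)])
s=ctrl.get_state();print(s["position"])
# case features seen in wrist: wood back-right/left corner, hinge bar
for u,v,z in [(249,150,8),(528,155,8),(307,240,20),(469,240,20),(265,35,120),(526,38,120)]: print(np.round(ray(a,(u/3-.33+130,v/3-.33),z/1000)*1000,1))
```

```text
[[575.2 248.  197.2]
 [572.7 210.8 195.7]
 [573.8 229.5 196.1]
 [546.4 232.4 201.3]]
[np.float64(2.8), np.float64(6.7), np.float64(4.8), np.float64(7.3)]
[0.50125856 0.23130182 0.19048091]
[616.7 264.1   8. ]
[609.2 176.2   8. ]
[587.7 247.5  20. ]
[584.3 197.2  20. ]
[623.3 247.  120. ]
[619.1 193.  120. ]
```

```bash
cat > bar.py <<'E'
from m import *
def meas():
    s=ctrl.get_state();print(s["time"],s["position"],s["tool_rot"])
    d=grab("wrist");p=d["pixels"];hsv=cv2.cvtColor(p,cv2.COLOR_RGB2HSV)
    H,S,V=[hsv[:,:,i].astype(int) for i in range(3)]
    iv=((H>8)&(H<32)&(S>38)&(S<100)&(V>165)).astype(np.uint8)
    n,l,st,c=cv2.connectedComponentsWithStats(iv);i=1+np.argmax(st[1:,4]);print(st[i])
    x0,y0,w,h,_=st[i];m=l==i;f=d["camera_matrix"][0][0];cx,cy=d["camera_matrix"][0][2],d["camera_matrix"][1][2]
    rows=np.arange(y0+4,y0+min(h,110)-4);L=np.array([np.where(m[r])[0].min()-.5 for r in rows]);Rr=np.array([np.where(m[r])[0].max()+.5 for r in rows])
    for r in rows[::12]: print(r,L[r-rows[0]],Rr[r-rows[0]])
    T=np.array(d["T_tool_cam"])
    dep=f*.040/(Rr-L);mid=(L+Rr)/2
    C=np.c_[(mid-cx)/f*dep,(rows+0.-cy)/f*dep,dep]
    X=C@T[:3,:3].T+T[:3,3]
    k=np.polyfit(X[:,0],X[:,2],1);print("slope dz/dx (tool, + = far end drops)",k, "far x",X[0]*1000,"near",X[-1]*1000)
    print("yaw mid-line", np.polyfit(X[:,0],X[:,1],1))
    return d,s
E
python3 - <<'E'
from bar import *
d,s=meas()
b=grab("scene");p=b["pixels"];hsv=cv2.cvtColor(p,cv2.COLOR_RGB2HSV)
V=hsv[:,:,2].astype(int);S=hsv[:,:,1].astype(int);H=hsv[:,:,0]
m=((H>10)&(H<32)&(S>15)&(S<90)&(V>195)).astype(np.uint8)
n,l,st,c=cv2.connectedComponentsWithStats(m);i=min([i for i in range(1,n) if st[i,4]>150],key=lambda i:np.hypot(*(c[i]-[372,232])));print(st[i])
cs,_=cv2.findContours((l==i).astype(np.uint8),0,1);print(cv2.approxPolyDP(cs[0],2.5,True)[:,0].tolist())
save(b,"s4.png",(310,185,430,275),6)
E
```

```text
9.7 [0.50125856 0.23130182 0.19048091] [ 3.13293559e+00 -1.12284442e-01 -1.61713667e-03]
[  211    85    90   158 11640]
89 211.5 300.5
101 211.5 300.5
113 211.5 300.5
125 212.5 299.5
137 212.5 299.5
149 214.5 299.5
161 213.5 299.5
173 214.5 298.5
185 215.5 298.5
slope dz/dx (tool, + = far end drops) [-0.03138713 -0.00233506] far x [73.24110487  0.35668029 -2.98658285] near [26.43439411  0.83775818 -3.76797434]
yaw mid-line [-0.01296346  0.00122793]
[354 215  33  30 493]
[[376, 215], [354, 233], [367, 244], [386, 224]]
```

View pics/s4.png

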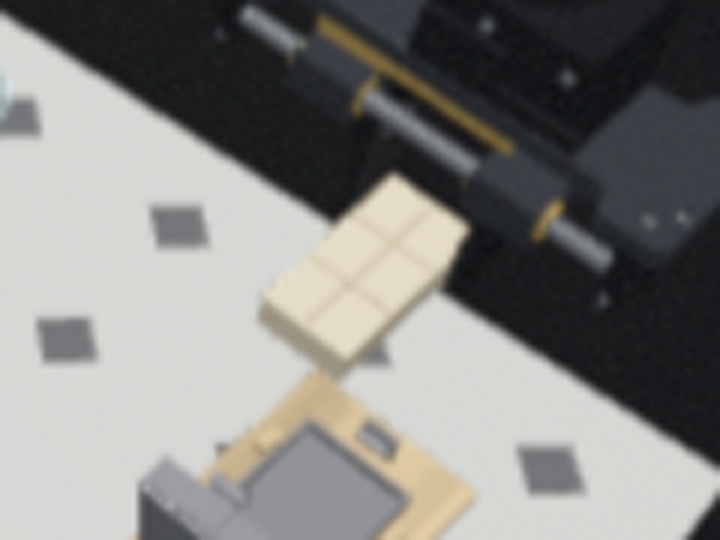

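Scene crop (6x, offset 310,185): the bar's top face is at (264,303), (342,360), (468,228) and (393,173), with score crossings at (352,287) and (392,243). It looks level, held over the case.

Run:
```python
from m import *
a=grab("wrist");b=grab("scene");s=ctrl.get_state();print(s["position"],s["tool_rot"])
P=lambda d:np.array(d["camera_matrix"])@np.linalg.inv(np.array(d["cam_to_world"]))[:3]
A=np.array([[211,85.5],[301,85.5]])
f=lambda u,v:np.array([u,v])/6-.42+[310,185]
B=np.array([f(342,362),f(263,304)])
X=cv2.triangulatePoints(P(a),P(b),A.T.astype(float),B.T.astype(float));X=(X[:3]/X[3]).T*1000
print(np.round(X,1),[np.round(proj(a,x/1000)-u,1) for x,u in zip(X,A)],[np.round(proj(b,x/1000)-u,1) for x,u in zip(X,B)])
# centre-line vertical plane through far mid and tool axis dir
yaw=np.radians(-4.1);ex=np.array([np.cos(yaw),np.sin(yaw),0]);n=np.array([-ex[1],ex[0],0])
c=X.mean(0)/1000
T=np.array(b["cam_to_world"]);K=np.array(b["camera_matrix"])
for u,v,o in [(303,332,0),(352,287,0),(392,243,0),(342,362,.02),(468,228,.02),(263,304,-.02),(393,173,-.02)]:
    r=T[:3,:3]@np.linalg.inv(K)@np.r_[f(u,v),1];r/=np.linalg.norm(r)
    t=((c+n*o-T[:3,3])@n)/(r@n);x=T[:3,3]+r*t;print(o,np.round(x*1000,1),round(float(r@n),2))
for nm,u,v,z in [("woodF",312+6,372,8),("woodR",476,494,8),("trayF",310,420,12),("trayR",409,497,12)]: print(nm,np.round(ray(b,f(u,v),z/1000)*1000,1))
```

```text
[0.50138681 0.23203393 0.19107178] [ 3.13381593e+00 -1.11766252e-01  5.21575535e-05]
[[577.  245.8 198.2]
 [574.1 208.5 197.4]] [array([-1.1,  0.6]), array([-5.4,  1.1])] [array([-0.1, -0. ]), array([-0.6, -0.3])]
0 [572.8 227.4 194.8] -0.24
0 [542.7 229.5 194.8] -0.23
0 [520.  231.1 201.7] -0.23
0.02 [579.5 246.9 201.9] -0.22
0.02 [507.3 252.1 217.5] -0.21
-0.02 [567.8 207.7 188.9] -0.25
-0.02 [490.5 213.2 201.8] -0.25
woodF [450.7 198.2   8. ]
woodR [458.1 284.5   8. ]
trayF [477.8 210.7  12. ]
trayR [482.2 264.3  12. ]
```

Good enough: bar is level to ~0.1 rad, and its centre is about 32 mm ahead of the TCP. The case centre is about (0.5325, 0.232). Descending.

>>> carry_out --pt "0 0 0 -0.1 0.2 -4 0" --pt "0 0 0 -0.1 0.2 -8 0" --pt "0 0 0 -0.1 0.2 -11 0" --pt "0 0 0 -0.1 0.2 -13 0" --pt "0 0 0 -0.1 0.2 -14.5 0" --pt "0 0 0 -0.1 0.2 -15.3 0" --pt "0 0 0 -0.1 0.2 -15.3 0" --pt "0 0 0 -0.1 0.2 -15.3 0"

```text
time: 10.7
position: [0.5008, 0.2356, 0.039]
tool_rot: [3.135, -0.109, 0.002]
ft_force: [0.4, 0.1, -0.7]
grip_width: 0.455
grip_force: 35.0
```

Run:
```python
from bar import *
s0=ctrl.get_state();print(s0["ft_force"])
d,s=meas()
p=d["pixels"];print([p[r,256].tolist() for r in range(40,92,4)])
print(proj(d,[.582,.228,.018]),proj(d,[.579,.254,.018]),proj(d,[.576,.2045,.018]))
b=cv2.cvtColor(p,cv2.COLOR_RGB2HSV)[60:130:10,190:330:4]; print(b[...,1].tolist())
```

```text
[ 0.41508202  0.12549499 -0.6694564 ]
10.7 [0.50083737 0.23560197 0.03902483] [ 3.13506746e+00 -1.09119889e-01  2.11127726e-03]
[ 213   88   86   61 4794]
92 212.5 298.5
104 213.5 298.5
116 213.5 298.5
128 214.5 298.5
140 214.5 297.5
slope dz/dx (tool, + = far end drops) [-0.02100286  0.00325251] far x [72.03513888  0.13116882  2.1916516 ] near [47.88860854  0.3633634   1.80628384]
yaw mid-line [-0.01062746  0.00097625]
[[44, 41, 38], [140, 113, 83], [158, 128, 90], [158, 128, 93], [161, 130, 94], [158, 128, 88], [116, 115, 111], [128, 128, 126], [100, 101, 96], [95, 92, 90], [90, 86, 84], [99, 92, 89], [166, 148, 121]]
[258.85901414  73.6034481 ] [208.92141518  83.36761338] [305.08614993  82.50316685]
[[107, 107, 95, 18, 28, 101, 106, 105, 107, 104, 107, 105, 105, 105, 105, 108, 108, 101, 107, 104, 108, 107, 109, 104, 107, 104, 108, 102, 104, 106, 43, 54, 41, 106, 105], [106, 103, 106, 97, 50, 11, 9, 9, 11, 11, 13, 13, 7, 9, 6, 11, 7, 11, 7, 11, 6, 11, 13, 4, 11, 6, 13, 13, 11, 7, 28, 97, 102, 105, 105], [106, 109, 105, 106, 8, 25, 22, 20, 11, 17, 16, 23, 17, 17, 12, 20, 22, 17, 22, 23, 15, 14, 20, 22, 14, 24, 14, 14, 25, 31, 18, 102, 103, 103, 102], [110, 107, 102, 102, 14, 70, 69, 64, 64, 65, 67, 68, 64, 64, 67, 65, 68, 66, 66, 66, 65, 63, 65, 68, 66, 65, 65, 65, 25, 16, 25, 105, 106, 104, 102], [102, 100, 107, 106, 17, 57, 68, 67, 69, 68, 66, 65, 66, 65, 67, 66, 77, 67, 65, 65, 67, 66, 66, 64, 63, 63, 64, 66, 21, 19, 36, 103, 105, 105, 100], [104, 104, 109, 107, 29, 54, 69, 67, 68, 69, 68, 64, 66, 66, 65, 65, 80, 69, 67, 65, 65, 66, 67, 66, 66, 64, 64, 72, 22, 16, 53, 100, 105, 107, 105], [107, 107, 105, 106, 36, 39, 66, 70, 64, 67, 66, 66, 66, 65, 64, 69, 83, 67, 67, 65, 65, 65, 65, 64, 64, 67, 62, 67, 20, 24, 69, 102, 107, 104, 110]]
```

>>> carry_out --pt "0 0 0 0.1 -0.2 -0.5 0" --pt "0 0 0 0.1 -0.2 -0.9 0" --pt "0 0 0 0.1 -0.2 -1.2 0" --pt "0 0 0 0.1 -0.2 -1.4 0" --pt "0 0 0 0.1 -0.2 -1.5 0" --pt "0 0 0 0.1 -0.2 -1.5 0"

```text
time: 11.35
position: [0.5009, 0.2333, 0.0229]
tool_rot: [3.134, -0.109, -0.001]
ft_force: [-0.5, -0.1, -0.6]
grip_width: 0.459
grip_force: 35.0
```

>>> carry_out --pt "0 0 0 0.1 0 -0.1 0" --pt "0 0 0 0.1 0 -0.2 0" --pt "0 0 0 0.1 0 -0.3 0" --pt "0 0 0 0.1 0 -0.3 0"

```text
time: 11.75
position: [0.5021, 0.2333, 0.0201]
tool_rot: [3.135, -0.109, -0.0]
ft_force: [1.0, -0.9, -0.5]
grip_width: 0.453
grip_force: 35.0
```

>>> carry_out --pt "0 0 0 0 0 0 0.6" --pt "0 0 0 0 0 0 0.6" --pt "0 0 0 0 0 0 0.6" --pt "0 0 0 0 0 0 0.6" --pt "0 0 0 0 0 2 0.6" --pt "0 0 0 -1 0 5 0.6" --pt "0 0 0 -3 0 9 0.6" --pt "0 0 0 -5 0 13 0" --pt "0 0 0 -5 0 15 0" --pt "0 0 0 -5 0 15 0" --pt "0 0 0 -5 0 15 0" --pt "0 0 0 -5 0 15 0"

```text
time: 12.95
position: [0.4515, 0.2327, 0.1687]
tool_rot: [3.134, -0.109, -0.004]
ft_force: [0.5, -0.3, 0.1]
grip_width: 0.234
grip_force: 0.0
```

Run:
```python
from m import *
s=ctrl.get_state();print(s["time"],s["position"],s["tool_rot"],s["grip_width"],s["ft_force"])
d=grab("wrist");t=grab("top")
for d,S0,nm in ((d,38,"w"),(t,18,"t")):
    p=d["pixels"];hsv=cv2.cvtColor(p,cv2.COLOR_RGB2HSV);H,S,V=[hsv[:,:,i].astype(int) for i in range(3)]
    iv=(H>8)&(H<32)&(S>S0)&(S<90)&(V>165)
    try: rect(d,iv,proj(d,[.5325,.232,.03]),.030,nm+" bar",100)
    except Exception as e: print(e)
w=grab("wrist");print(proj(w,[.5325,.232,.03]))
save(w,"w5.png",(120,0,400,210),2.8)
```

```text
12.95 [0.45145951 0.23267604 0.16866808] [ 3.13367391 -0.10930618 -0.00376681] 0.23356026075447792 [ 0.46053371 -0.25794185  0.05685384]
w bar [ 227   28   47  103 4693] rect mm [534.8 230.3] [38.5 82.5] 86.6
t bar [110 161  19  33 506] rect mm [533.4 229.6] [42.5 85.8] 86.6
[248.82592956  83.68758022]
```

View pics/w5.png

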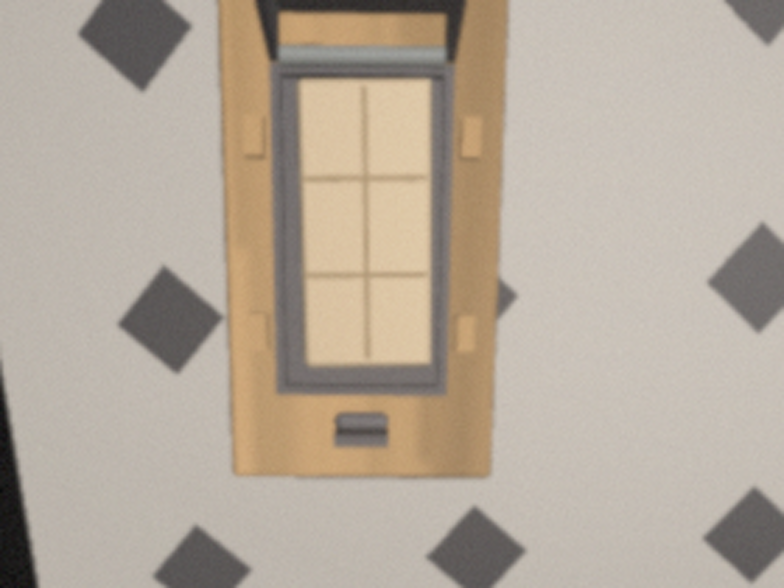

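The bar lies in the tray squarely and flat with even gaps (tray outline 275–447 × 62–393, bar 300–431 × 78–366). Next, the lid's angle from the earlier wrist view and this one.

Run:
```python
from m import *
w=grab("wrist")
Rm=R.from_rotvec([3.13660876,-0.09931149,-0.00383644]).as_matrix();T=np.eye(4);T[:3,:3]=Rm;T[:3,3]=[0.49930437,0.23702624,0.19022939]
w["cam_to_world"]=T@np.array(w["T_tool_cam"])
e=np.array([.9976,-.0695]);c=np.array([.5325,.2315])
def P(r,h,th):
    x=.05+(-r*np.cos(th)+h*np.sin(th));z=.018+r*np.sin(th)+h*np.cos(th);return np.r_[c+e*x,z]
print("obs rows 11.5 38")
for th in np.arange(1.3,1.9,.08): print(round(th,2),np.round(proj(w,P(.102,.0175,th)),1),np.round(proj(w,P(.102,.003,th)),1),np.round(P(.102,.0175,th),3))
```

```text
obs rows 11.5 38
1.3 [260.6  92.1] [260.3 113.6] [0.572 0.229 0.121]
1.38 [260.7  78.8] [260.4 101.5] [0.58  0.228 0.121]
1.46 [260.8  65.3] [260.6  88.8] [0.588 0.228 0.121]
1.54 [260.9  51.8] [260.7  75.7] [0.597 0.227 0.12 ]
1.62 [261.   38.4] [260.8  62.4] [0.605 0.226 0.119]
1.7 [261.1  25.4] [260.9  49.2] [0.613 0.226 0.117]
1.78 [261.1  13. ] [261.   36.2] [0.621 0.225 0.114]
1.86 [261.2   1.4] [261.1  23.6] [0.628 0.225 0.111]
```

>>> carry_out --pt "0 0 0 3 0 3 0" --pt "0 0 0 8 -0.5 3 0" --pt "0 0 0 13 -0.8 3 0" --pt "0 0 0 18 -1 3 0" --pt "0 0 0 21.5 -1 3 0" --pt "0 0 0 21.5 -1 1 0" --pt "0 0 0 21.5 -1 -4 0" --pt "0 0 0 21.5 -1 -8 0" --pt "0 0 0 21.5 -1 -8 0" --pt "0 0 0 21.5 -1 -8 0"

```text
time: 14.15
position: [0.6668, 0.2232, 0.0896]
tool_rot: [3.134, -0.109, -0.003]
ft_force: [0.2, 0.2, 1.0]
grip_width: 0.004
grip_force: 0.0
```

>>> carry_out --pt "0 0 0 -2 0.1 0 0" --pt "0 0 0 -3.2 0.2 0 0" --pt "0 0 0 -4 0.3 0.2 0" --pt "0 0 0 -4.8 0.3 0.4 0" --pt "0 0 0 -5.6 0.4 0.6 0" --pt "0 0 0 -6.4 0.4 0.7 0" --pt "0 0 0 -7.2 0.5 0.8 0" --pt "0 0 0 -7.2 0.5 0.8 0"

```text
time: 14.95
position: [0.5938, 0.2285, 0.0983]
tool_rot: [3.134, -0.107, -0.001]
ft_force: [0.2, -0.2, -0.7]
grip_width: 0.004
grip_force: 0.0
```

>>> carry_out --pt "0 0 0 -0.8 0.1 0 0" --pt "0 0 0 -1.6 0.1 0 0" --pt "0 0 0 -2.4 0.2 -0.2 0" --pt "0 0 0 -3.2 0.2 -0.5 0"

```text
time: 15.35
position: [0.5622, 0.2304, 0.0929]
tool_rot: [3.134, -0.108, -0.0]
ft_force: [0.2, -0.3, 0.8]
grip_width: 0.005
grip_force: 0.4
```

Run:
```python
from m import *
s=ctrl.get_state();print(s["time"],s["position"],s["ft_force"])
b=grab("scene");p=b["pixels"];g=cv2.cvtColor(p,cv2.COLOR_RGB2GRAY);hsv=cv2.cvtColor(p,cv2.COLOR_RGB2HSV)
e=np.array([.9976,-.0695]);n=np.array([.0695,.9976]);c=np.array([.5325,.2315])
def P(r,h,th,y=0):
    x=.05+(-r*np.cos(th)+h*np.sin(th));z=.018+r*np.sin(th)+h*np.cos(th);return np.r_[c+e*x+n*y,z]
for th in (1.5,1.2,1.0,.9,.8,.6):
    q=[proj(b,P(r,.0175,th,y)).astype(int) for r,y in ((.1,-.02),(.1,.02),(.06,-.02),(.06,.02),(.02,0))]
    print(th,[(tuple(x.tolist()),p[x[1],x[0]].tolist()) for x in q])
x0,y0=proj(b,[.56,.23,.05]).astype(int);print(x0,y0)
print("\n".join("".join("%4d"%v for v in r) for r in g[y0-50:y0+40:4,x0-50:x0+50:4]))
```

```text
15.35 [0.56224195 0.23043484 0.09289909] [ 0.24000493 -0.25146244  0.83551671]
1.5 [((342, 258), [215, 216, 212]), ((355, 269), [128, 129, 132]), ((338, 268), [206, 197, 180]), ((352, 278), [130, 131, 134]), ((342, 282), [132, 132, 134])]
1.2 [((350, 251), [42, 43, 44]), ((363, 261), [38, 38, 42]), ((343, 263), [189, 190, 188]), ((356, 273), [130, 130, 134]), ((344, 280), [128, 130, 132])]
1.0 [((354, 248), [121, 119, 109]), ((368, 258), [167, 145, 93]), ((346, 260), [136, 137, 139]), ((359, 271), [129, 131, 133]), ((345, 278), [129, 130, 134])]
0.9 [((356, 247), [55, 50, 43]), ((370, 257), [77, 75, 75]), ((348, 260), [129, 130, 134]), ((361, 270), [129, 130, 134]), ((346, 277), [130, 131, 135])]
0.8 [((358, 246), [96, 83, 49]), ((371, 256), [102, 89, 63]), ((349, 259), [131, 131, 134]), ((362, 269), [128, 129, 133]), ((346, 277), [130, 131, 135])]
0.6 [((361, 245), [35, 38, 42]), ((374, 255), [40, 42, 44]), ((351, 258), [118, 119, 122]), ((364, 268), [129, 130, 133]), ((348, 276), [129, 130, 133])]
352 271
 189 215 215 215 215 199  63  63  63  61  99 208 121  61  33  95  51  55  64 
[... 1545 characters left out ...]
16 215 215 216 216 179 186 188 193 195 131 130 130 115 182 195 194 214 204 118 117 214 214 214
 215 215 216 216 215 216 210 179 184 200 204 202 132  97 173 175 194 214 215 214 147 157 203 215 215
 216 216 215 215 215 215 216 214 215 186 204 205 204 197 195 193 215 215 215 215 215 214 215 214 215
 215 215 215 215 215 215 216 214 215 214 176 204 202 196 193 214 215 215 215 215 215 214 215 215 214
 216 215 216 215 216 215 215 216 215 215 214 171 197 193 215 214 215 215 214 215 214 214 214 215 214
 216 123 122 164 216 215 216 215 215 215 215 214 189 214 183 133 129 214 214 214 214 214 215 214 214
 216 120 119 136 215 216 216 215 216 215 215 215 215 215 208 119 117 204 214 214 215 214 214 214 107
```

The lid is following (outer face seen at ~0.95 rad). Continuing the arc.

>>> carry_out --pt "0 0 0 -0.8 0.1 -0.4 0" --pt "0 0 0 -1.6 0.1 -0.9 0" --pt "0 0 0 -2.2 0.2 -1.4 0" --pt "0 0 0 -2.8 0.2 -1.9 0" --pt "0 0 0 -3.3 0.2 -2.4 0" --pt "0 0 0 -3.8 0.3 -2.9 0" --pt "0 0 0 -4.2 0.3 -3.4 0"

```text
time: 16.1
position: [0.5206, 0.2334, 0.0586]
tool_rot: [3.135, -0.108, -0.001]
ft_force: [1.4, 0.1, 0.2]
grip_width: 0.004
grip_force: 0.2
```

>>> carry_out --pt "0 0 0 -0.6 0 -0.3 0" --pt "0 0 0 -1.2 0.1 -0.5 0" --pt "0 0 0 -1.8 0.1 -0.8 0" --pt "0 0 0 -2.3 0.1 -1.1 0" --pt "0 0 0 -2.3 0.1 -1.4 0" --pt "0 0 0 -2.3 0.1 -1.6 0" --pt "0 0 0 -2.3 0.1 -1.6 0"

```text
time: 16.8
position: [0.498, 0.2343, 0.043]
tool_rot: [3.134, -0.109, -0.001]
ft_force: [-0.3, -0.1, 0.5]
grip_width: 0.005
grip_force: 0.2
```

>>> carry_out --pt "0 0 0 0 0 -0.2 0" --pt "0 0 0 0 0 -0.4 0" --pt "0 0 0 0 0 -0.5 0" --pt "0 0 0 0 0 -0.6 0" --pt "0 0 0 0 0 -0.7 0" --pt "0 0 0 0 0 -0.7 0"

```text
time: 17.4
position: [0.4985, 0.2342, 0.0359]
tool_rot: [3.135, -0.109, 0.001]
ft_force: [-0.6, -0.0, -0.7]
grip_width: 0.005
grip_force: 0.0
```

>>> carry_out --pt "0 0 0 0 0 -0.1 0" --pt "0 0 0 0 0 -0.2 0" --pt "0 0 0 0 0 -0.3 0" --pt "0 0 0 0 0 -0.3 0"

```text
time: 17.8
position: [0.4985, 0.2343, 0.0354]
tool_rot: [3.133, -0.109, 0.001]
ft_force: [-5.2, -3.5, 17.7]
grip_width: 0.005
grip_force: 8.8
```

>>> carry_out --pt "0 0 0 0 0 0.6 0" --pt "0 0 0 0 0 1.2 0" --pt "0 0 0 0 0 1.2 0" --pt "0 0 0 0 0 0.6 0" --pt "0 0 0 0 0 0.4 0" --pt "0 0 0 0 0 0.35 0" --pt "0 0 0 0 0 0.35 0"

```text
time: 18.5
position: [0.4977, 0.2342, 0.0361]
tool_rot: [3.134, -0.109, -0.002]
ft_force: [-0.7, -0.2, 0.8]
grip_width: 0.004
grip_force: 0.0
```

No force down to 36.1 mm, so the lid stays shut at 35.5 mm, held by the catch. Retreating.

>>> carry_out --pt "0 0 0 0 0 3 0" --pt "0 0 0 0 0 8 0" --pt "0 0 0 -3 0 13 0" --pt "0 0 0 -5 0 15 0" --pt "0 0 0 -5 0 15 0" --pt "0 0 0 -5 0 15 0" --pt "0 0 0 -5 0 15 0"

```text
time: 19.2
position: [0.4481, 0.2334, 0.1852]
tool_rot: [3.134, -0.11, -0.003]
ft_force: [0.4, 0.7, -0.2]
grip_width: 0.004
grip_force: 0.0
```

Run:
```python
from m import *
s=ctrl.get_state();print(s["time"],s["position"],s["ft_force"])
d=grab("wrist");p=d["pixels"];hsv=cv2.cvtColor(p,cv2.COLOR_RGB2HSV)
S,V=hsv[:,:,1].astype(int),hsv[:,:,2].astype(int)
q=proj(d,[.5325,.2315,.0355]);print(q,p[int(q[1]),int(q[0])])
rect(d,(S<45)&(V<165)&(V>60),q,.0355,"lid (expect x .4325..; 102x56)",1500)
print(ctrl.close_job())
```

```text
19.2 [0.44812646 0.23341416 0.18524983] [ 0.36665151  0.6783002  -0.23993146]
[249.8492368   80.43150911] [125 119 118]
lid (expect x .4325..; 102x56) [ 217   17   65  136 7798] rect mm [526.5 232.5] [ 54.8 114.2] 85.5
the job is handed in; nothing more can be done
None
```

I laid the bar in the tray and pressed the lid until it met a firm stop at its shut height. A later light touch found it still down, so the catch appears to hold. I handed the job in at about 19 s; the interface returned no verdict.

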